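# Weigh a collet carrier on the sprung hook scale

### The job

Weigh the collet carrier: lift it by its orange tab with both collets in it, hang its cross bar in the hook of the sprung scale, and let it down slowly, without letting go, until the spring carries the whole weight. Only then let go, so that the pointer neither drops nor springs back, and leave the carrier hanging still and upright on the hook; don't push the hook by hand, and leave the other things on the bench alone.

Things in the scene. Friction and masses are not known exactly. Their poses are not given: they have to be found in the camera images.
- carrier: Loose collet carrier: aluminium pan 70 (x) x 94 (y) x 34 mm with a blue nest plate and two collets. A flat strap rises at each y end (y = +-47) to a cross bar; over its middle an orange tab. Origin: centre of the underside; z up. Centre of mass under the tab. With collets it weighs between 2.2 and 6.3 N, different every time, not told.
- carrier_bar (a point): Middle of the carrier's cross bar, 125 mm above the carrier's origin: round, 6 mm thick, along the carrier's y, 93 mm long. Collars 12 mm thick, from 10 to 13 mm either side of the middle, keep the hook between them. The window below is free down to the pan's rim (34 mm above the underside). A 7 x 7 mm neck rises 19 mm from the bar to the tab.
- carrier_tab (a point): Where to grip the carrier: centre of the orange tab, 40 mm above the middle of the bar. The tab is 26 mm along the carrier's x, 10 mm thick along its y, 42 mm high; grip it across its 10 mm thickness (fingers closing along the carrier's y).
- collet_left: Steel collet, 25 mm in diameter, 30 mm high, standing loosely in the nest at the carrier's +y side. Origin: centre of its underside, 3 mm above the carrier's underside.
- collet_right: Steel collet, 24 mm in diameter, 30 mm high, standing loosely in the nest at the carrier's -y side. Origin as for the other.
- scale: Sprung hook scale, fixed to the bench: grey base 130 x 120 x 14 mm, blue column 44 x 56 mm, 322 mm high, white tick plate on its -x face, and the moving hook arm reaching 179 mm out from the column towards the scale's -x. Origin: on the bench under the column's -x face, z up; the base spans x = -45 to +85 mm. Under the hook the bench is clear.
- hook_seat (a point): On the moving hook: where the bar's middle lies when seated; 155 mm from the column's face, 245 mm above the bench unloaded. A 7 mm rod in the scale's x-z plane: the arm comes from the column 10 mm above this point, dips to a flat 14 mm long, and rises to a red ball tip 19 mm farther out (-x), top 17 mm above this point. The bar enters from above, across the rod (along the scale's y).
- scale_hook (a joint): How far hook and red pointer are down, m: 0 unloaded, stop at 0.100. The spring gives from 0.3 N, then 12.5 mm per newton (80 N/m), lightly damped: let go too early or pushed too low, the pointer jumps. The full weight brings it to 0.02 to 0.08. The pointer must never move faster than 50 mm/s up or down, nor go beyond 0.09.
- loupe: Bystander: black eye loupe, 40 mm in diameter, 38 mm high, near the bench's front edge. Origin: centre of its underside.
- grease_pot: Bystander: white pot with blue lid, 52 mm in diameter, 34 mm high. Origin: centre of its underside.
- caliper: Bystander: digital caliper lying on the bench to the right, 70 x 200 x 18 mm. Origin: centre of its underside.
- bench_brush: Bystander: black brush lying on the bench to the right, 25 x 163 x 9 mm. Origin: centre of its underside.
There are look-alikes about, which are no part of the job. Of the things that look like the carrier, the middle-sized one is meant.

How it is judged:
On the way, in this order (a step that is already met when the one before it is completed fails the run):
1. the carrier is lifted clear of the bench, not yet touching the scale (height (world z) of carrier above 0.04 m and contact force between carrier and scale below 0.1 N), for 0.1 s.
2. the carrier, still held, has its bar in the hook and the spring takes at least 1 N and is drawn down (distance between carrier_bar and hook_seat below 0.012 m and contact force between carrier and scale above 1 N and value of joint scale_hook above 0.008 m and contact force between the fingers and carrier above 1 N), for 0.2 s.
At the end, for the whole second after the job is handed in: Carrier hangs by its bar in the hook (bar within 12 mm of the seat), upright within 0.2 rad, below 40 mm/s, pulling with over 1.5 N; pointer over 15 mm down and at rest (below 10 mm/s); both collets in their nests (origins within 32 mm of the carrier's) (distance between carrier_bar and hook_seat below 0.012 m and contact force between carrier and scale above 1.5 N and value of joint scale_hook above 0.015 m and velocity of joint scale_hook between -0.01 and 0.01 m/s and angle between carrier's own z axis and vertical below 0.2 rad and linear speed of carrier below 0.04 m/s and distance between each of collet_left, collet_right and carrier below 0.032 m); the robot touches nothing.
It fails at once if the pointer jumps: it moves faster than 50 mm/s up or down (velocity of joint scale_hook above 0.05 m/s or velocity of joint scale_hook below -0.05 m/s).
It fails at once if the spring is pulled down beyond 90 mm (value of joint scale_hook above 0.09 m).
It fails at once if the carrier bears on the scale with more than 12 N (contact force between carrier and scale above 12 N).
It fails at once if the robot itself pushes the scale with more than 3 N (contact force between any of the fingers, the arm and scale above 3 N).
It fails at once if a bystander is moved by more than 20 mm (distance of any of loupe, grease_pot, caliper, bench_brush from where it was at the start of the episode above 0.02 m).
It also fails if it takes over 64 s, if anything falls off the work surface, if the arm or the gripper's body presses on something with over 40 N, if the wrist force passes 120 N, or if a joint passes its speed limit or range.

### The arm

A 6-joint arm with a two-finger parallel gripper is mounted at the origin on a cart in front of the work surface, level with it; the furniture and walls round the work are solid. World frame = base frame: x ahead of the robot, y to its left, z up, the work surface at z = 0. Lengths are in m, angles in rad, forces in N, time in s.
With the tool pointing down it reaches from about 0.35 to 0.975 m from the base axis. Payload 4.9 kg.
Tool frame: the origin (TCP) lies midway between the tips of the shut fingers; the grasp point (between the pads) lies 19 mm behind it; z points along the fingers, y is the line along which they close (so a half turn about z gives the same grasp; the last joint's range is limited). The gripper opens to 85 mm and grips with 20 to 120 N. Pads are 22 mm wide; open, the fingers measure 114 mm over their backs; the gripper's body (76 mm by 85 mm) begins 54 mm behind the grasp point. The pads swing forward as they close: fully open they stand 13 mm farther back than shut.
Start: joints at [-1.242, 0.053, 1.613, -0, 1.476, -0.119], TCP at [0.271, -0.563, 0.201] pointing down, gripper open.
Joint ranges: [-3.01, 3.01], [-1.01, 2.22], [0.06, 2.58], [-1.02, 4.17], [0.09, 2.62], [-3.14, 3.14]. Speed limits (rad/s): [2.57, 2.57, 3.14, 3.14, 3.14, 3.14].

### API

Orientations are given as a unit quaternion [w, x, y, z].
In Python, from plant import state, grab_frame, camera_info, job_done, spot_in, masks_of, pinpoint gives the robot as it stands.
- The arm moves only by the shell command python3 -m handwheel 'ROWS' [OPENING]. ROWS is JSON, a list that holds one entry, the list of rows, each a list of 6 numbers: the shift along the world's x, y, z in m, then the turn, a rotation vector about the world's x, y, z in degrees. In form: [[[tx, ty, tz, ax, ay, az], ...]]. A call has 1 to 20 rows; each row shifts and turns the commanded pose from where the row before left it; what a row does not reach is not made up. A row lasts 1/12 s, in which the tool goes at most 41.7 mm and 7.16 degrees, less where a joint would pass 70% of its speed; a pose out of reach is approached as far as the arm can. A call is refused whole if a number of a shift passes 0.0417 or a number of a turn 7.16, either way. A call with a gripper value outside its range is refused whole. OPENING is the opening, from 0 (shut) to 1 (fully open), set as the call begins (- or left out, the last holds). The fingers move at their own pace and stop on an object; the grip force is fixed at half the most. Time passes only in rows, so rows that do not move let the fingers close. It gives the time, the measured TCP pose, the force, the opening and the grip force at its end, in the units of the state.
- state(): the state, without advancing time (a new reading comes with each control period).
- grab_frame(name): name is "side" or "top"; returns (picture, depth): 384x512x3 uint8, blue, green, red; 384x512 float32, m along the optical axis (not along the pixel's ray), 0 where there is no reading.
- camera_info(name): a dict with "fx", "fy", "cx", "cy" (pixels), "T" (4x4, takes a point from camera to world coordinates). Camera axes: x right, y up, looking along -z (the intrinsics and any distortion apply to the point x, -y, -z); pixel columns grow to the right and rows downward; lengths in m; the calibration is good to about 2 mm. A picture is of the moment at which its call begins. camera_info takes no time and is no camera call.
- job_done(): hands the job in; it is judged then, once.
Trained networks look in the newest picture that a camera, given by its name, has taken for a name from the list of things; names that differ only in an ending like _2 or _b are one class to them, and where a whole thing is asked for, a point or a joint stands for the part that bears it (a point fixed in the world has none). Each returns a list of dicts, best first, with "conf" (0 to 1); they miss things now and then, are a little off and sometimes report something else, mostly with a low value. They report only what shows in the picture. A call takes as long as a camera call. They do not tell look-alikes from the thing itself.
- spot_in(camera, thing): "box" ([left, top, width, height] in pixels, round what is visible of it).
- masks_of(camera, thing): "region" (384x512 bool, what is visible of it) and "box" ([left, top, width, height] in pixels, round what is visible of it).
- pinpoint(camera, thing): "position" ([column, row] in pixels: a listed point, or the origin of a listed thing).
The state is a dict: "time": time; "joint_pos": joint angles; "joint_vel": joint speeds; "joint_efforts": joint torques, N m; "tool_pos": TCP position; "tool_rot": TCP orientation; "contact_force": force on the tool from outside, world axes, zero at the start; "ft_torque": the same for the moment, N m; "gripper_width": opening from 0.0 (shut) to 1.0 (fully open); "grasp_force": force on a finger pad.
Only numpy, scipy, OpenCV 4.12 (cv2) and the standard library are available. Lean on these libraries where they do the work, as an engineer would, in place of code of your own. Each camera call takes 0.05 s, during which the arm holds its last target. There are 200 camera calls.

## Working session

There is one attempt and no reset: what is moved stays moved. The work goes in short steps, Python scripts to look and compute and a shell command to move; the robot and the scene stay as the last step left them, time stands still between calls to the robot, and variables do not carry over. Pictures are saved under pics/ and viewed, at most 10 in all, crops included, and the job is handed in when it is done.

```bash
mkdir -p pics; cat > h.py <<'E'
import numpy as np, cv2
from plant import *
def world(cam,d,c,r,z=None):
    """pixel -> world; by depth, or on plane z"""
    i=camera_info(cam);T=np.array(i["T"])
    v=np.array([(c-i["cx"])/i["fx"],-(r-i["cy"])/i["fy"],-1.])
    if z is None: return T[:3,:3]@(v*d)+T[:3,3]
    w=T[:3,:3]@v; return T[:3,3]+w*(z-T[2,3])/w[2]
E
python3 - <<'E'
from h import *
for n in("side","top"):
    p,d=grab_frame(n);cv2.imwrite(f"pics/{n}0.png",p);np.save(f"{n}0.npy",d)
    i=camera_info(n);print(n,np.round(i["T"],3).tolist(),{k:v for k,v in i.items() if k!="T"})
    for t in("carrier_tab","carrier_bar","carrier","hook_seat","scale","collet_left"):
        for o in pinpoint(n,t):
            c,r=o["position"];dd=d[int(np.clip(r,0,383)),int(np.clip(c,0,511))]
            print(t,round(o["conf"],2),np.round([c,r]),np.round(world(n,dd,c,r),3))
print(state()["time"])
E
```

```text
side [[-0.999, -0.031, 0.039, 0.61], [0.05, -0.635, 0.771, 0.957], [0.001, 0.772, 0.635, 0.919], [0.0, 0.0, 0.0, 1.0]] {'fx': 390.7109115690327, 'fy': 390.7109115690327, 'cx': 250.83663361344242, 'cy': 188.2105905944071}
carrier_tab 0.94 [290. 245.] [0.473 0.281 0.17 ]
carrier_tab 0.91 [309. 283.] [0.463 0.459 0.246]
carrier_tab 0.78 [322. 212.] [0.359 0.133 0.14 ]
carrier_tab 0.52 [256. 133.] [ 0.51  -0.549 -0.001]
carrier_bar 0.85 [323. 219.] [0.353 0.133 0.114]
carrier_bar 0.79 [307. 297.] [0.463 0.462 0.204]
carrier_bar 0.64 [289. 251.] [0.473 0.265 0.128]
carrier 0.96 [284. 279.] [0.478 0.266 0.012]
carrier 0.92 [301. 338.] [0.459 0.451 0.017]
carrier 0.55 [322. 246.] [0.344 0.136 0.001]
hook_seat 0.75 [251. 134.] [ 0.533 -0.528  0.009]
scale 0.82 [213. 195.] [ 0.689 -0.111  0.013]
collet_left 0.43 [279. 287.] [0.499 0.316 0.042]
top [[0.007, 0.976, -0.216, 0.364], [-1.0, 0.007, -0.001, 0.022], [0.0, 0.216, 0.976, 1.181], [0.0, 0.0, 0.0, 1.0]] {'fx': 356.40975015413477, 'fy': 356.40975015413477, 'cx': 257.16862145057723, 'cy': 184.86022358531565}
carrier_tab 0.94 [217. 266.] [0.355 0.149 0.011]
carrier_tab 0.9 [170. 223.] [0.473 0.267 0.186]
carrier_tab 0.72 [ 98. 229.] [0.471 0.547 0.001]
carrier_bar 0.78 [175. 222.] [0.495 0.287 0.032]
carrier_bar 0.61 [108. 228.] [0.456 0.423 0.219]
carrier_bar 0.57 [221. 266.] [0.358 0.124 0.14 ]
carrier 0.92 [184. 227.] [0.48  0.263 0.013]
carrier 0.78 [224. 267.] [0.353 0.117 0.127]
hook_seat 0.76 [317. 198.] [ 0.581 -0.179  0.003]
hook_seat 0.38 [189. 231.] [0.456 0.224 0.124]
scale 0.83 [303. 167.] [ 0.687 -0.133  0.011]
collet_left 0.37 [175. 224.] [0.477 0.266 0.125]
0.7
```

View pics/side0.png

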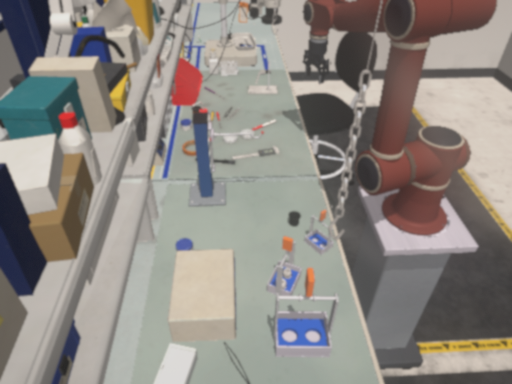

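View pics/top0.png

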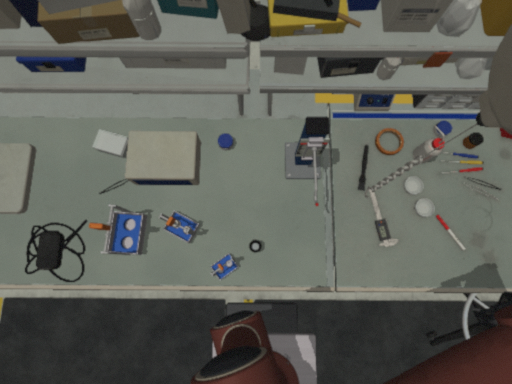

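The side picture shows three look-alikes: small (320,237), middle (285,270) and large (305,330). The middle one's tab top reads 0.186 m, which matches the description. Next I'll measure its yaw and the hook.

```bash
cat >> h.py <<'E'
def cloud(cam,d):
    r,c=np.mgrid[:384,:512]; i=camera_info(cam);T=np.array(i["T"])
    v=np.stack([(c-i["cx"])/i["fx"]*d,-(r-i["cy"])/i["fy"]*d,-d],-1)
    return v@T[:3,:3].T+T[:3,3]
E
python3 - <<'E'
from h import *
P={};C={}
for n in("side","top"):
    p=cv2.imread(f"pics/{n}0.png");d=np.load(f"{n}0.npy");w=cloud(n,d);hsv=cv2.cvtColor(p,cv2.COLOR_BGR2HSV)
    near=(abs(w[...,0]-.475)<.1)&(abs(w[...,1]-.27)<.085)&(d>0)
    org=(hsv[...,0]<20)&(hsv[...,1]>120)&near
    t=org&(w[...,2]>.135); q=w[t]; print(n,"tab",len(q),q.mean(0).round(4),q.min(0).round(3),q.max(0).round(3))
    b=near&(w[...,2]>.105)&(w[...,2]<.14)&~org;q=w[b];print("bar",len(q),q.mean(0).round(4))
    if len(q)>5:
        l=cv2.fitLine(q[:,:2].astype(np.float32),cv2.DIST_HUBER,0,.01,.01).ravel();print("dir",l,np.degrees(np.arctan2(l[1],l[0])))
        print(q[np.argsort(q[:,1])].round(3)[::3].tolist())
    m=near&(w[...,2]>.022)&(w[...,2]<.045)
    rr=cv2.minAreaRect(w[m][:,:2].astype(np.float32)*1000);print("rim",m.sum(),rr)
    h=(abs(w[...,0]-.6)<.13)&(abs(w[...,1]+.13)<.1)&(w[...,2]>.225)&(w[...,2]<.29)&(d>0)
    q=w[h];print("hook",len(q));print(q[np.argsort(q[:,0])].round(3)[::max(1,len(q)//30)].tolist())
    for nm,(x0,y0,x1,y1) in {"car":(((260,225,320,305)) if n=="side" else (145,200,210,250)),"sc":((170,90,240,215) if n=="side" else (270,105,345,220))}.items():
        cv2.imwrite(f"pics/{n}_{nm}.png",cv2.resize(p[y0:y1,x0:x1],None,fx=5,fy=5,interpolation=cv2.INTER_CUBIC)[:600,:400])
a=[cv2.copyMakeBorder(x,0,600-x.shape[0],0,400-x.shape[1],0) for x in(cv2.imread("pics/top_sc.png"),cv2.imread("pics/top_car.png"))]
cv2.imwrite("pics/m.png",np.hstack(a))
E
```

```text
side tab 103 [0.4809 0.2752 0.1703] [0.471 0.264 0.147] [0.491 0.282 0.186]
bar 101 [0.488  0.288  0.1226]
dir [0.49274382 0.8701744  0.48796734 0.28801754] 60.478916
[[0.454, 0.23, 0.124], [0.456, 0.232, 0.11], [0.454, 0.233, 0.123], [0.453, 0.233, 0.112], [0.454, 0.235, 0.122], [0.46, 0.238, 0.126], [0.475, 0.267, 0.127], [0.483, 0.272, 0.125], [0.481, 0.273, 0.134], [0.481, 0.274, 0.123], [0.479, 0.276, 0.129], [0.481, 0.278, 0.124], [0.487, 0.282, 0.125], [0.484, 0.282, 0.117], [0.482, 0.284, 0.123], [0.488, 0.286, 0.126], [0.488, 0.291, 0.124], [0.492, 0.296, 0.125], [0.497, 0.3, 0.126], [0.495, 0.304, 0.123], [0.498, 0.307, 0.124], [0.509, 0.31, 0.128], [0.506, 0.312, 0.126], [0.501, 0.313, 0.127], [0.506, 0.314, 0.116], [0.499, 0.314, 0.124], [0.509, 0.315, 0.125], [0.503, 0.315, 0.109], [0.509, 0.315, 0.114], [0.496, 0.316, 0.126], [0.501, 0.316, 0.115], [0.501, 0.317, 0.112], [0.499, 0.317, 0.116], [0.499, 0.318, 0.125]]
rim 329 ((481.69415283203125, 272.61676025390625), (100.16908264160156, 70.59476470947266), 63.01573944091797)
hook 444
[[0.514, -0.134, 0.251], [0.528, -0.
[... 1646 characters left out ...]
-0.136, 0.251], [0.544, -0.132, 0.244], [0.557, -0.132, 0.26], [0.569, -0.136, 0.256], [0.585, -0.131, 0.258], [0.602, -0.134, 0.256], [0.615, -0.134, 0.258], [0.627, -0.135, 0.256], [0.641, -0.13, 0.257], [0.66, -0.13, 0.258], [0.67, -0.13, 0.262], [0.675, -0.119, 0.264], [0.676, -0.118, 0.254], [0.677, -0.119, 0.243], [0.677, -0.148, 0.266], [0.68, -0.132, 0.266], [0.681, -0.134, 0.288], [0.683, -0.127, 0.267], [0.685, -0.129, 0.267], [0.686, -0.147, 0.29], [0.688, -0.095, 0.243], [0.689, -0.107, 0.258], [0.689, -0.098, 0.239], [0.689, -0.153, 0.256], [0.69, -0.093, 0.237], [0.69, -0.16, 0.278], [0.691, -0.154, 0.283], [0.693, -0.111, 0.286], [0.705, -0.103, 0.267], [0.718, -0.103, 0.249]]
```

View pics/m.png

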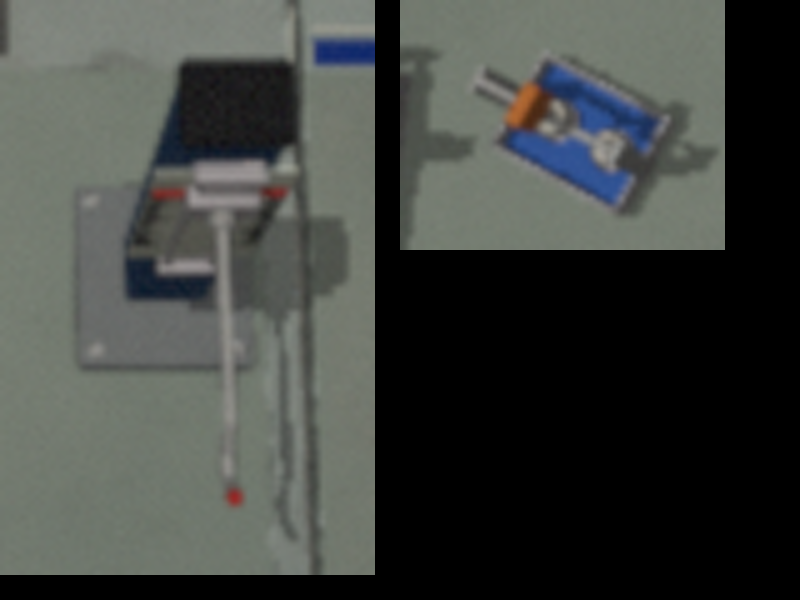

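The crop shows the hook rod running along world x to a red tip, and the middle carrier with its bar at about 62° from x. Next: the current tool yaw, and the hanging chain that both pictures show.

```bash
python3 - <<'E'
from h import *
from scipy.spatial.transform import Rotation as R
s=state();q=s["tool_rot"];print(s["tool_pos"],R.from_quat(q,scalar_first=True).as_matrix().round(3).tolist(),s["time"],s["gripper_width"],s["contact_force"])
for n in("side","top"):
    d=np.load(f"{n}0.npy");w=cloud(n,d)
    pts=[(370,60),(364,80),(358,110),(350,150),(345,190),(338,225)] if n=="side" else [(480,122),(460,137),(420,158),(405,168),(390,177),(375,188)]
    for c,r in pts:
        a=w[r-3:r+4,c-5:c+6].reshape(-1,3);dd=d[r-3:r+4,c-5:c+6].ravel();k=np.argmin(np.where(dd>0,dd,9));print(n,c,r,a[k].round(3))
    h=(w[...,0]>.2)&(w[...,0]<.66)&(w[...,1]<.35)&(w[...,1]>-.5)&(w[...,2]>.2)&(w[...,2]<1)&(d>0)
    q=w[h];H,_,_=np.histogram2d(q[:,0],q[:,1],bins=[np.arange(.2,.68,.06),np.arange(-.5,.36,.085)]);print(H.astype(int))
    hs=(w[...,0]>.50)&(w[...,0]<.665)&(abs(w[...,1]+.13)<.03)&(w[...,2]>.225)&(w[...,2]<.29)&(d>0)
    for x in np.arange(.505,.665,.01):
        a=w[hs&(abs(w[...,0]-x)<.005)]
        if len(a): print(round(x,3),len(a),a.mean(0).round(4),end=" ")
    print()
E
```

```text
[ 0.27062503 -0.56336758  0.20102778] [[0.901, 0.433, 0.0], [0.433, -0.901, -0.0], [0.0, 0.0, -1.0]] 0.7 0.9976873621371638 [ 0.44372538 -1.41917781 -0.37692088]
side 370 60 [0.487 0.62  0.789]
side 364 80 [0.492 0.623 0.772]
side 358 110 [0.491 0.622 0.741]
side 350 150 [0.489 0.626 0.698]
side 345 190 [0.488 0.626 0.644]
side 338 225 [0.492 0.623 0.585]
[[  87  344  526  228    0   21 3701  965    0    0]
 [ 387  139    0    0    0    0    0    0    0    0]
 [   0    0    0    0    0    0    0    0    0    0]
 [   0    0    0    0    0    0    0    0    0    0]
 [   0    0    0   67    0    0    0    0    0    0]
 [   0    0    0    0   40    0    0    0    0    0]
 [   0    0    0    0   41    0    0    0    0    0]
 [   0    0    0    0   27    0    0    0    0    0]]
0.515 5 [ 0.5165 -0.1318  0.2557] 0.525 11 [ 0.5241 -0.1291  0.2488] 0.535 7 [ 0.5336 -0.1278  0.2395] 0.545 7 [ 0.5443 -0.1281  0.2396] 0.555 10 [ 0.5541 -0.1314  0.247 ] 0.565 6 [ 0.5649 -0.1296  0.2543] 0.575 7 [ 0.5754 -0.1277  0.2549] 0.585 6 [ 0.5859 -0.1289  0.2547] 0.595 6 [ 0.5956 -0.1275  0.2559] 0.605 7 [
[... 717 characters left out ...]
   0    0  591    0    0    0    0    0]
 [   0    0    0    0   59    0    0    0    0    0]
 [   0    0    0    0   36    0    0    0    0    0]]
0.515 10 [ 0.5174 -0.1333  0.2602] 0.525 6 [ 0.5252 -0.1326  0.2531] 0.535 8 [ 0.5349 -0.1329  0.2441] 0.545 10 [ 0.5451 -0.1324  0.2444] 0.555 11 [ 0.5549 -0.1329  0.2548] 0.565 12 [ 0.5646 -0.1329  0.2581] 0.575 11 [ 0.575  -0.1328  0.2587] 0.585 6 [ 0.5851 -0.1322  0.2579] 0.595 8 [ 0.5946 -0.1324  0.2582] 0.605 12 [ 0.6049 -0.1315  0.2573] 0.615 10 [ 0.6151 -0.1315  0.2571] 0.625 11 [ 0.6248 -0.1317  0.2578] 0.635 11 [ 0.635  -0.1325  0.2576] 0.645 7 [ 0.645  -0.1308  0.2589] 0.655 7 [ 0.6554 -0.1316  0.258 ] 0.665 4 [ 0.6627 -0.1305  0.2567]
```

```bash
python3 - <<'E'
from h import *
for n in("side","top"):
    d=np.load(f"{n}0.npy");w=cloud(n,d)
    for y0,y1 in((-.3,-.1),(.5,.75)):
        h=(w[...,0]>.42)&(w[...,0]<.56)&(w[...,1]>y0)&(w[...,1]<y1)&(w[...,2]>.28)&(d>0)
        q=w[h]
        if len(q): print(n,y0,len(q),q.min(0).round(3),q.max(0).round(3),np.percentile(q[:,2],[1,5,25,50]).round(3)); q=q[np.argsort(q[:,2])];print(q[:200:20].round(3).tolist())
i=camera_info("side");T=np.linalg.inv(i["T"])
for z in(.6,.8):
    v=T@[.486,-.168,z,1];print(i["cx"]+i["fx"]*v[0]/-v[2],i["cy"]-i["fy"]*v[1]/-v[2])
E
```

```text
side -0.3 67 [ 0.478 -0.176  0.554] [ 0.497 -0.162  0.644] [0.554 0.557 0.57  0.602]
[[0.484, -0.171, 0.554], [0.496, -0.169, 0.579], [0.489, -0.166, 0.614], [0.488, -0.164, 0.637]]
side 0.5 1263 [0.477 0.613 0.552] [0.497 0.627 0.836] [0.557 0.57  0.64  0.704]
[[0.485, 0.62, 0.552], [0.484, 0.622, 0.559], [0.491, 0.621, 0.565], [0.477, 0.62, 0.569], [0.494, 0.621, 0.579], [0.491, 0.621, 0.587], [0.49, 0.622, 0.594], [0.491, 0.621, 0.598], [0.493, 0.622, 0.606], [0.487, 0.625, 0.61]]
top -0.3 2810 [ 0.453 -0.176  0.556] [ 0.523 -0.147  0.97 ] [0.58  0.669 0.919 0.946]
[[0.487, -0.172, 0.556], [0.479, -0.173, 0.57], [0.487, -0.17, 0.597], [0.489, -0.166, 0.615], [0.483, -0.17, 0.631], [0.487, -0.165, 0.646], [0.483, -0.169, 0.655], [0.489, -0.166, 0.667], [0.486, -0.168, 0.68], [0.488, -0.17, 0.692]]
274.9496677741011 17.047550274612092
278.2489801717696 -69.51797630228475
```

The chain at (0.487, -0.168) ends at z≈0.55, close over the hook, so I need to know the arm's outline.

```bash
python3 - <<'E'
from h import *
im=np.full((600,800,3),255,np.uint8)
u=np.array([.271,-.563]);u/=np.hypot(*u);l=np.array([-u[1],u[0]])
for n,col in(("side",(0,0,255)),("top",(255,0,0))):
    d=np.load(f"{n}0.npy");w=cloud(n,d)
    q=w[(d>0)&(w[...,2]>.03)];r=q[:,:2]@u;s=q[:,:2]@l
    k=(abs(s)<.22)&(r>-.3)&(r<.9)&(q[:,2]<1.1);r,s,z=r[k],s[k],q[k,2]
    for a,b,c in zip(r,s,z):
        x,y=int((a+.2)*400),int(440-c*400)
        if 0<=x<480 and 0<=y<600: im[y,x]=col
        if x>=0 and 0<=x<480:
            Y=int(520-b*400*.0); 
        X=int(480+(b+.22)*700)
        if 480<=X<800 and 0<=y<600 and a>.45: im[y,X]=col
for g in range(0,11):
    cv2.putText(im,f"{g/10}",(0,440-g*40),0,.35,0);cv2.line(im,(0,440-g*40),(800,440-g*40),(220,220,220),1)
    cv2.putText(im,f"{g/10}",(int((g/10+.2)*400),455),0,.35,0)
cv2.imwrite("pics/arm.png",im)
E
```

```text
(no output)
```

View pics/arm.png

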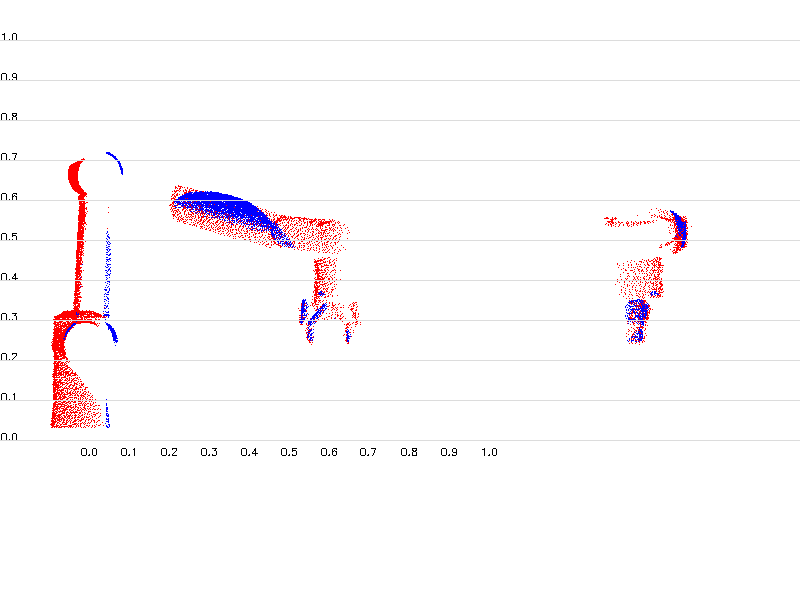

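The arm's wrist body sits 0.27–0.36 m above the TCP. With the tool vertical at the hook it would hit the chain, so I'll pitch the tool 30° about the bar axis, which keeps the wrist nearer the robot. First I'll move towards the carrier.

```bash
python3 -m handwheel '[[[0.0076,0.039,0.004,0,0,6.29],[0.0076,0.039,0.004,0,0,6.29],[0.0076,0.039,0.004,0,0,6.29],[0.0076,0.039,0.004,0,0,6.29],[0.0076,0.039,0.004,0,0,6.29],[0.0076,0.039,0.004,0,0,6.29],[0.0076,0.039,0.004,0,0,6.29],[0.0076,0.039,0.004,0,0,6.29],[0.0076,0.039,0.004,0,0,6.29],[0.0076,0.039,0.004,0,0,6.29],[0.0076,0.039,0.004,0,0,6.29],[0.0076,0.039,0.004,0,0,6.29],[0.0076,0.039,0.004,0,0,6.29],[0.0076,0.039,0.004,0,0,6.29],[0.0076,0.039,0.004,0,0,6.29],[0.0076,0.039,0.004,0,0,6.29],[0.0076,0.039,0.004,0,0,6.29],[0.0076,0.039,0.004,0,0,6.29],[0.0076,0.039,0.004,0,0,6.29],[0.0076,0.039,0.004,0,0,6.29]]]' 0.6
cat >> h.py <<'E'
from scipy.spatial.transform import Rotation as R
def where():
    s=state();M=R.from_quat(s["tool_rot"],scalar_first=True).as_matrix()
    print("t",round(s["time"],2),"tcp",np.round(s["tool_pos"],4),"yaw_y",np.degrees(np.arctan2(M[1,1],M[0,1])).round(2),"z",M[:,2].round(3),"j",np.round(s["joint_pos"],2),"grasp",np.round(s["tool_pos"]-.019*M[:,2],4),"w",round(s["gripper_width"],3),"F",np.round(s["contact_force"],2),round(s["grasp_force"],1))
    return s,M
E
python3 -c "
from h import *
where()"
```

```text
time: 2.37
tool_pos: [0.4225, 0.2189, 0.2815]
tool_rot: [0.0, 0.244, 0.97, 0.0]
contact_force: [0.3, 0.8, 1.0]
gripper_width: 0.6
grasp_force: 0.0
t 2.37 tcp [0.4225 0.2189 0.2815] yaw_y 61.81 z [ 0.001  0.    -1.   ] j [ 0.32 -0.35  1.84 -0.    1.65 -0.76] grasp [0.4224 0.2189 0.3005] w 0.6 F [0.34 0.79 0.99] 0.0
```

```bash
python3 -m handwheel '[[[0.003,0.015,-0.0024,-2.86,-5.27,0],[0.003,0.015,-0.0024,-2.86,-5.27,0],[0.003,0.015,-0.0024,-2.86,-5.27,0],[0.003,0.015,-0.0024,-2.86,-5.27,0],[0.003,0.015,-0.0024,-2.86,-5.27,0],[0,0,0,0,0,0],[0,0,0,0,0,0]]]' -
python3 -c "
from h import *
s,M=where()
z=M[:,2];g=np.array([.481,.2695,.169]);t=g+.019*z;print(M.round(3).tolist(),'target',t,'delta',t-s['tool_pos'])
p,d=grab_frame('side');cv2.imwrite('pics/side1.png',cv2.resize(p[150:384,200:400],None,fx=2.5,fy=2.5))"
```

```text
time: 2.95
tool_pos: [0.4361, 0.2928, 0.2676]
tool_rot: [0.25, 0.236, 0.937, -0.064]
contact_force: [0.4, -0.3, 0.4]
gripper_width: 0.598
grasp_force: 0.0
t 2.95 tcp [0.4361 0.2928 0.2676] yaw_y 61.68 z [ 0.438 -0.238 -0.867] j [ 0.73 -0.34  1.92 -0.5   1.39 -0.3 ] grasp [0.4278 0.2973 0.2841] w 0.598 F [ 0.44 -0.29  0.37] 0.0
[[-0.764, 0.474, 0.438], [0.41, 0.88, -0.238], [-0.498, -0.002, -0.867]] target [0.48931772 0.26497947 0.15252637] delta [ 0.05321455 -0.02777624 -0.11511872]
```

View pics/side1.png

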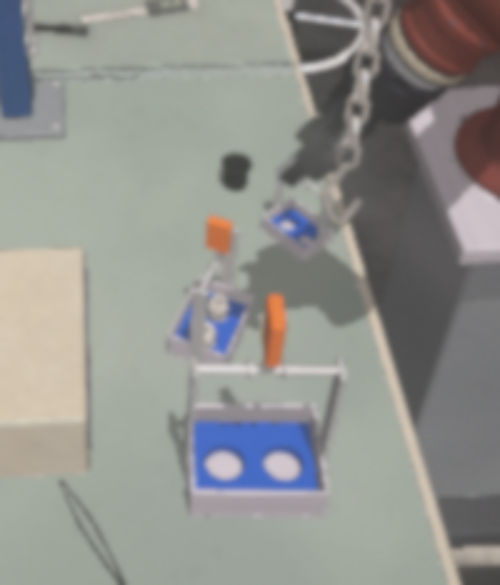

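The crop shows the carrier's tab clear at (218,235) and dark gripper parts near (310,165). I'll check the gripper position with depth.

```bash
python3 -c "
from h import *
s,M=where()
for n in('side','top'):
    p,d=grab_frame(n);w=cloud(n,d)
    L=(w-s['tool_pos'])@M
    k=(d>0)&(abs(L[...,0])<.06)&(abs(L[...,1])<.07)&(L[...,2]<.03)&(L[...,2]>-.15)
    q=L[k];print(n,len(q))
    for a in np.arange(-.15,.03,.02):
        j=q[abs(q[:,2]-a)<.01]
        if len(j): print(a.round(2),len(j),j.min(0).round(3),j.max(0).round(3))
    near=(abs(w[...,0]-.48)<.08)&(abs(w[...,1]-.27)<.08)&(d>0)&(p[...,2]>p[...,0].astype(int)+70)&(w[...,2]>.14)
    if near.sum():q=w[near];print('tab',len(q),q.mean(0).round(4),q.min(0).round(3),q.max(0).round(3))
"
```

```text
t 3.0 tcp [0.4371 0.292  0.2688] yaw_y 61.54 z [ 0.438 -0.238 -0.867] j [ 0.72 -0.34  1.92 -0.5   1.39 -0.3 ] grasp [0.4288 0.2965 0.2852] w 0.601 F [ 0.31 -0.2  -0.47] 0.0
side 662
-0.15 15 [-0.01  0.03 -0.15] [ 0.009  0.043 -0.14 ]
-0.13 208 [-0.02  -0.011 -0.14 ] [ 0.02   0.069 -0.12 ]
-0.11 141 [-0.018 -0.028 -0.12 ] [ 0.012  0.067 -0.1  ]
-0.09 128 [-0.017 -0.056 -0.1  ] [ 0.013  0.063 -0.08 ]
-0.07 46 [-0.014 -0.036 -0.08 ] [ 0.012  0.055 -0.06 ]
-0.05 99 [-0.012 -0.029 -0.06 ] [ 0.011  0.042 -0.04 ]
-0.03 25 [-0.011 -0.026 -0.04 ] [ 0.01   0.039 -0.031]
tab 118 [0.4808 0.2751 0.1703] [0.468 0.264 0.146] [0.492 0.282 0.187]
top 1148
-0.15 54 [-0.015 -0.043 -0.15 ] [ 0.004  0.047 -0.14 ]
-0.13 414 [-0.024 -0.068 -0.14 ] [ 0.011  0.067 -0.12 ]
-0.11 251 [-0.022 -0.066 -0.12 ] [ 0.012  0.063 -0.1  ]
-0.09 232 [-0.02 -0.06 -0.1 ] [ 0.014  0.059 -0.08 ]
-0.07 94 [-0.017 -0.053 -0.08 ] [ 0.007  0.052 -0.06 ]
-0.05 86 [-0.015 -0.04  -0.06 ] [ 0.008  0.038 -0.041]
-0.03 17 [-0.015 -0.033 -0.039] [ 0.009  0.028 -0.03 ]
tab 31 [0.4797 0.2684 0.1853] [0.47  0.261 0.179] [0.49  0.277 0.19 ]
```

```bash
python3 -m handwheel '[[[0.0053,-0.0028,-0.0115,0,0,0],[0.0053,-0.0028,-0.0115,0,0,0],[0.0053,-0.0028,-0.0115,0,0,0],[0.0053,-0.0028,-0.0115,0,0,0],[0.0053,-0.0028,-0.0115,0,0,0],[0.0053,-0.0028,-0.0115,0,0,0],[0.0053,-0.0028,-0.0115,0,0,0],[0.0053,-0.0028,-0.0115,0,0,0],[0.0053,-0.0028,-0.0115,0,0,0],[0.0053,-0.0028,-0.0115,0,0,0],[0,0,0,0,0,0],[0,0,0,0,0,0],[0,0,0,0,0,0]]]' -
python3 -c "
from h import *
where()
p,d=grab_frame('side');cv2.imwrite('pics/side2.png',cv2.resize(p[190:320,230:350],None,fx=4.5,fy=4.5,interpolation=2))"
```

```text
time: 4.18
tool_pos: [0.4908, 0.2638, 0.1544]
tool_rot: [0.251, 0.238, 0.936, -0.063]
contact_force: [-0.6, 0.1, 0.0]
gripper_width: 0.602
grasp_force: 0.0
t 4.18 tcp [0.4908 0.2638 0.1544] yaw_y 61.47 z [ 0.44  -0.238 -0.866] j [ 0.61 -0.21  2.01 -0.51  1.14 -0.29] grasp [0.4825 0.2684 0.1709] w 0.602 F [-0.57  0.11  0.03] 0.0
```

View pics/side2.png

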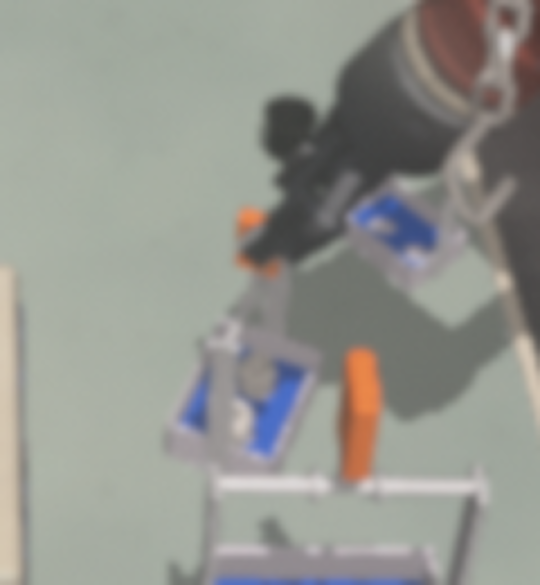

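The near finger stands in front of the orange tab at (255,235), so the tab lies between the fingers. Now I'll close.

```bash
python3 -m handwheel '[[[0,0,0,0,0,0],[0,0,0,0,0,0],[0,0,0,0,0,0],[0,0,0,0,0,0],[0,0,0,0,0,0],[0,0,0,0,0,0],[0,0,0,0,0,0],[0,0,0,0,0,0],[0,0,0,0,0,0],[0,0,0,0,0,0]]]' 0
python3 -c "
from h import *
where()"
```

```text
time: 5.07
tool_pos: [0.4911, 0.264, 0.1548]
tool_rot: [0.251, 0.238, 0.936, -0.063]
contact_force: [0.4, 1.9, 4.9]
gripper_width: 0.089
grasp_force: 59.0
t 5.07 tcp [0.4911 0.264  0.1548] yaw_y 61.48 z [ 0.44  -0.237 -0.866] j [ 0.61 -0.21  2.01 -0.51  1.14 -0.29] grasp [0.4827 0.2685 0.1713] w 0.089 F [0.39 1.92 4.91] 59.0
```

```bash
python3 -m handwheel '[[[0,0,0.003,0,0,0],[0,0,0.006,0,0,0],[0,0,0.01,0,0,0],[0,0,0.013,0,0,0],[0,0,0.013,0,0,0],[0,0,0.013,0,0,0],[0,0,0.013,0,0,0],[0,0,0.013,0,0,0],[0,0,0.013,0,0,0],[0,0,0.013,0,0,0],[0,0,0.013,0,0,0],[0,0,0.013,0,0,0],[0,0,0.013,0,0,0],[0,0,0.01,0,0,0],[0,0,0.006,0,0,0],[0,0,0.003,0,0,0],[0,0,0,0,0,0],[0,0,0,0,0,0],[0,0,0,0,0,0],[0,0,0,0,0,0]]]' -
python3 -c "
from h import *
s,M=where()
for n in('side','top'):
    p,d=grab_frame(n);w=cloud(n,d)
    near=(abs(w[...,0]-.48)<.1)&(abs(w[...,1]-.27)<.1)&(d>0)
    k=near&(w[...,2]<.225)&(w[...,2]>.1);print(n,k.sum(),cv2.minAreaRect(w[k][:,:2].astype(np.float32)*1000),w[k][:,2].min())
    if n=='side':
      k=near&(w[...,2]>.265)&(w[...,2]<.31);print(w[k].mean(0),w[k].min(0),w[k].max(0))
      cv2.imwrite('pics/side3.png',cv2.resize(p[170:330,200:360],None,fx=3.5,fy=3.5,interpolation=2))
"
```

```text
time: 6.73
tool_pos: [0.4903, 0.2634, 0.3208]
tool_rot: [0.25, 0.238, 0.936, -0.064]
contact_force: [0.7, -0.3, -2.8]
gripper_width: 0.088
grasp_force: 58.6
t 6.73 tcp [0.4903 0.2634 0.3208] yaw_y 61.46 z [ 0.438 -0.239 -0.867] j [ 0.61 -0.31  1.82 -0.47  1.41 -0.44] grasp [0.482  0.268  0.3372] w 0.088 F [ 0.66 -0.33 -2.8 ] 58.6
side 976 ((479.642822265625, 271.65655517578125), (100.29987335205078, 70.5579605102539), 61.9226188659668) 0.16307706231732855
[0.48601808 0.28479997 0.28675164] [0.4508122  0.22784708 0.26566697] [0.50908283 0.31837679 0.30984031]
top 707 ((479.42510986328125, 266.66888427734375), (96.48008728027344, 69.94010925292969), 61.81808090209961) 0.16532482773333346
```

View pics/side3.png

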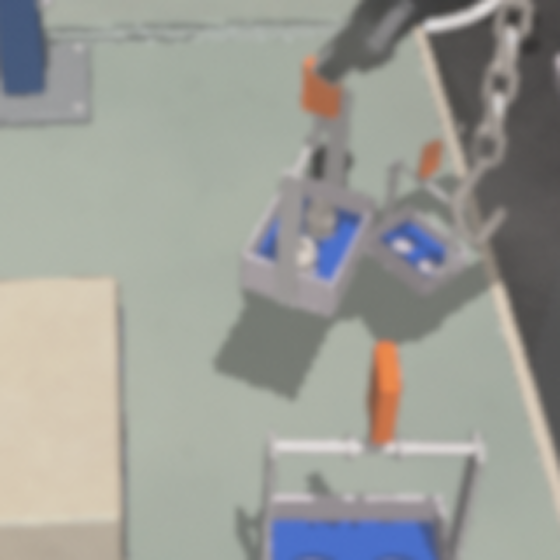

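The carrier hangs upright with both collets in it, bar at z≈0.291. Next I'll carry it to a point in front of the hook tip and turn the bar along y.

```bash
python3 -m handwheel '[[[-0.0008,-0.008,0,0,0,0],[-0.0008,-0.015,0,0,0,2.42],[-0.0008,-0.022,0,0,0,2.42],[-0.0008,-0.022,0,0,0,2.42],[-0.0008,-0.022,0,0,0,2.42],[-0.0008,-0.022,0,0,0,2.42],[-0.0008,-0.022,0,0,0,2.42],[-0.0008,-0.022,0,0,0,2.42],[-0.0008,-0.022,0,0,0,2.42],[-0.0008,-0.022,0,0,0,2.42],[-0.0008,-0.022,0,0,0,2.42],[-0.0008,-0.022,0,0,0,2.42],[-0.0008,-0.022,0,0,0,2.42],[-0.0008,-0.022,0,0,0,0],[-0.0008,-0.022,0,0,0,0],[-0.0008,-0.022,0,0,0,0],[-0.0008,-0.022,0,0,0,0],[-0.0008,-0.022,0,0,0,0],[-0.0008,-0.012,0,0,0,0],[-0.0008,-0.008,0,0,0,0]]]' -
python3 -m handwheel '[[[0,0,0,0,0,0],[0,0,0,0,0,0],[0,0,0,0,0,0],[0,0,0,0,0,0]]]' -
python3 -c "
from h import *
s,M=where()
for n in('side','top'):
    p,d=grab_frame(n);w=cloud(n,d)
    near=(abs(w[...,0]-.46)<.1)&(abs(w[...,1]+.13)<.08)&(d>0)
    k=near&(w[...,2]<.225)&(w[...,2]>.14)
    if k.sum()>5: print(n,k.sum(),cv2.minAreaRect(w[k][:,:2].astype(np.float32)*1000),w[k][:,2].min())
    k=(abs(w[...,0]-.46)<.03)&(abs(w[...,1]+.13)<.08)&(w[...,2]>.28)&(w[...,2]<.3)&(d>0);print('bar',k.sum(),w[k].mean(0),w[k].min(0),w[k].max(0))
    x0,y0=(150,80) if n=='side' else (250,120)
    cv2.imwrite(f'pics/{n}4.png',cv2.resize(p[y0:y0+140,x0:x0+100],None,fx=4,fy=4,interpolation=2))
cv2.imwrite('pics/pair4.png',np.hstack([cv2.imread('pics/side4.png'),cv2.imread('pics/top4.png')]))
"
```

```text
time: 8.5
tool_pos: [0.4736, -0.1336, 0.3214]
tool_rot: [0.258, -0.003, 0.966, 0.0]
contact_force: [0.1, 0.9, -3.3]
gripper_width: 0.085
grasp_force: 58.7
time: 8.83
tool_pos: [0.4746, -0.1305, 0.3221]
tool_rot: [0.259, -0.005, 0.966, 0.001]
contact_force: [-0.6, -0.6, -3.5]
gripper_width: 0.086
grasp_force: 58.7
t 8.83 tcp [ 0.4746 -0.1305  0.3221] yaw_y 90.59 z [ 0.5    0.005 -0.866] j [-0.61 -0.71  2.08  0.3   1.35 -2.19] grasp [ 0.4651 -0.1306  0.3385] w 0.086 F [-0.65 -0.62 -3.46] 58.7
side 509 ((463.4757995605469, -128.99819946289062), (70.59573364257812, 107.10614776611328), 1.9414393901824951) 0.1625008553000209
bar 55 [ 0.46474872 -0.11053824  0.29024029] [ 0.45686091 -0.17753333  0.28061624] [ 0.47272637 -0.07685143  0.29829573]
top 332 ((462.2679748535156, -129.23599243164062), (68.86219787597656, 94.65232849121094), 0.6432971358299255) 0.16593840112831604
bar 73 [ 0.46293715 -0.12520693  0.2940323 ] [ 0.4545298  -0.17920633  0.28157824] [ 0.47149905 -0.08186814  0.29969835]
```

View pics/pair4.png

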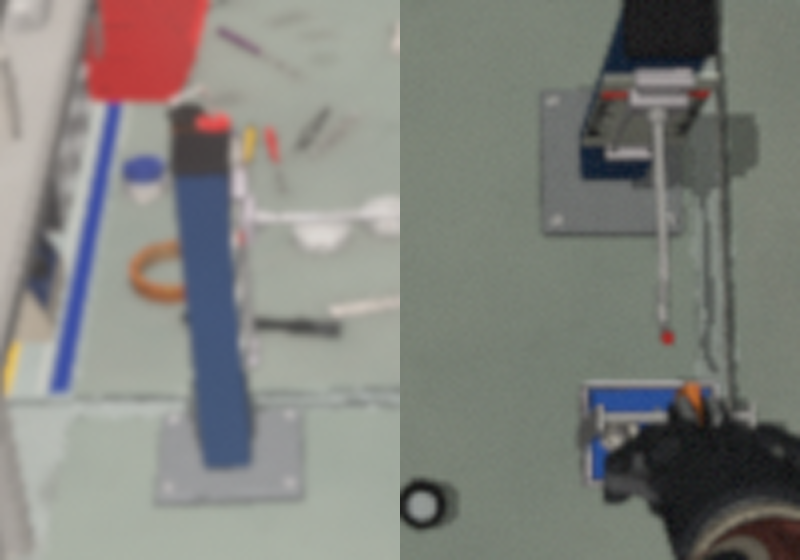

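The top view shows the pan in front of the red tip (267,~84 in crop units) and lined up with the rod. Next I'll slide +76 mm in x and -3 mm in y at this height.

```bash
python3 -m handwheel '[[[0.003,-0.0005,0,0,0,0],[0.006,-0.0005,0,0,0,0],[0.008,-0.0005,0,0,0,0],[0.008,-0.0005,0,0,0,0],[0.008,-0.0005,0,0,0,0],[0.008,-0.0005,0,0,0,0],[0.008,0,0,0,0,0],[0.008,0,0,0,0,0],[0.008,0,0,0,0,0],[0.006,0,0,0,0,0],[0.004,0,0,0,0,0],[0.001,0,0,0,0,0],[0,0,0,0,0,0],[0,0,0,0,0,0],[0,0,0,0,0,0],[0,0,0,0,0,0]]]' -
python3 -c "
from h import *
s,M=where()
for n in('side','top'):
    p,d=grab_frame(n);w=cloud(n,d)
    k=(abs(w[...,0]-.538)<.1)&(abs(w[...,1]+.13)<.08)&(d>0)&(w[...,2]<.225)&(w[...,2]>.14)
    if k.sum()>5: print(n,k.sum(),cv2.minAreaRect(w[k][:,:2].astype(np.float32)*1000),w[k][:,2].min())
    hs=(w[...,0]>.50)&(w[...,0]<.665)&(abs(w[...,1]+.13)<.03)&(w[...,2]>.225)&(w[...,2]<.30)&(d>0)
    for x in np.arange(.515,.665,.01):
        a=w[hs&(abs(w[...,0]-x)<.005)]
        if len(a): print(round(x,3),len(a),a.mean(0).round(3)[1:],end=' ')
    print()
"
```

```text
time: 10.27
tool_pos: [0.5504, -0.1344, 0.3222]
tool_rot: [0.259, -0.004, 0.966, 0.001]
contact_force: [0.3, 0.4, -3.7]
gripper_width: 0.086
grasp_force: 58.7
t 10.27 tcp [ 0.5504 -0.1344  0.3222] yaw_y 90.49 z [ 0.5    0.004 -0.866] j [-0.51 -0.5   1.95  0.27  1.24 -2.12] grasp [ 0.5409 -0.1345  0.3386] w 0.086 F [ 0.28  0.44 -3.69] 58.7
side 467 ((539.0756225585938, -132.61135864257812), (70.3111343383789, 105.27581024169922), 0.9687432646751404) 0.16389692365250297
0.515 5 [-0.131  0.256] 0.525 8 [-0.13  0.25] 0.535 10 [-0.117  0.294] 0.545 16 [-0.132  0.283] 0.555 10 [-0.128  0.25 ] 0.565 6 [-0.128  0.254] 0.575 6 [-0.127  0.256] 0.585 6 [-0.128  0.255] 0.595 6 [-0.129  0.255] 0.605 7 [-0.127  0.256] 0.615 9 [-0.128  0.254] 0.625 8 [-0.129  0.253] 0.635 6 [-0.127  0.253] 0.645 6 [-0.127  0.254] 0.655 7 [-0.127  0.255] 0.665 3 [-0.125  0.255] 
top 267 ((538.07666015625, -113.56620788574219), (71.85420227050781, 55.031150817871094), 2.6118717193603516) 0.1652557320252077
0.535 7 [-0.104  0.295] 0.555 9 [-0.133  0.254] 0.565 12 [-0.133  0.258] 0.575 11 [-0.133  0.258] 0.585 6 [-0.132  0.259] 0.595 9 [-0.132  0.258] 0.605 11 [-0.132  0.257] 0.615 10 [-0.131  0.258] 0.625 12 [-0.132  0.257] 0.635 9 [-0.132  0.258] 0.645 7 [-0.131  0.259] 0.655 7 [-0.131  0.26 ] 0.665 4 [-0.131  0.257]
```

The carrier is aligned over the hook. Next I'll lower it to just above the seat and average the force in air.

```bash
python3 -m handwheel '[[[0,0,-0.002,0,0,0],[0,0,-0.004,0,0,0],[0,0,-0.005,0,0,0],[0,0,-0.005,0,0,0],[0,0,-0.005,0,0,0],[0,0,-0.005,0,0,0],[0,0,-0.005,0,0,0],[0,0,-0.004,0,0,0],[0,0,-0.002,0,0,0],[0,0,0,0,0,0],[0,0,0,0,0,0],[0,0,0,0,0,0]]]' -
cat >> h.py <<'E'
def avg(n):
    F=[];P=[]
    for _ in range(n):
        grab_frame("top");s=state();F.append(s["contact_force"]);P.append(s["tool_pos"])
    F=np.array(F);print("t",round(s["time"],2),"F",F.mean(0).round(3),"sd",F.std(0).round(2),"tcp",np.mean(P,0).round(4),"sd",np.std(P,0).round(4),"w",s["gripper_width"],s["grasp_force"])
E
python3 -c "
from h import *
avg(35)"
```

```text
time: 11.37
tool_pos: [0.5508, -0.1344, 0.2855]
tool_rot: [0.259, -0.004, 0.966, 0.001]
contact_force: [-0.7, 0.0, -3.2]
gripper_width: 0.091
grasp_force: 58.7
t 13.12 F [ 0.037  0.101 -3.368] sd [0.53 0.52 0.54] tcp [ 0.5506 -0.1344  0.2851] sd [0.0001 0.     0.0002] w 0.08146262444511088 58.718077540397644
```

```bash
python3 -m handwheel '[[[0,0,-0.001,0,0,0],[0,0,-0.001,0,0,0],[0,0,-0.001,0,0,0],[0,0,-0.001,0,0,0],[0,0,-0.001,0,0,0],[0,0,-0.001,0,0,0],[0,0,-0.001,0,0,0],[0,0,-0.001,0,0,0],[0,0,-0.001,0,0,0],[0,0,-0.001,0,0,0],[0,0,-0.001,0,0,0],[0,0,-0.001,0,0,0],[0,0,-0.001,0,0,0],[0,0,-0.001,0,0,0],[0,0,-0.001,0,0,0],[0,0,-0.001,0,0,0],[0,0,-0.001,0,0,0],[0,0,-0.001,0,0,0],[0,0,-0.001,0,0,0],[0,0,-0.001,0,0,0]]]' -
python3 -m handwheel '[[[0,0,-0.001,0,0,0],[0,0,-0.001,0,0,0],[0,0,-0.001,0,0,0],[0,0,-0.001,0,0,0],[0,0,-0.001,0,0,0],[0,0,-0.001,0,0,0],[0,0,-0.001,0,0,0],[0,0,-0.001,0,0,0],[0,0,0,0,0,0],[0,0,0,0,0,0]]]' -
python3 -c "
from h import *
avg(12)"
```

```text
time: 14.78
tool_pos: [0.5507, -0.1344, 0.2651]
tool_rot: [0.259, -0.004, 0.966, 0.001]
contact_force: [0.3, 0.6, -1.4]
gripper_width: 0.089
grasp_force: 58.9
time: 15.62
tool_pos: [0.5506, -0.1343, 0.257]
tool_rot: [0.259, -0.004, 0.966, 0.001]
contact_force: [-0.9, 0.3, -0.8]
gripper_width: 0.086
grasp_force: 58.9
t 16.22 F [-0.391  0.065 -1.616] sd [0.39 0.28 0.41] tcp [ 0.5506 -0.1344  0.2571] sd [0.     0.     0.0001] w 0.08634360369779262 58.92150342464447
```

```bash
python3 -m handwheel '[[[0,0,-0.001,0,0,0],[0,0,-0.001,0,0,0],[0,0,-0.001,0,0,0],[0,0,-0.001,0,0,0],[0,0,-0.001,0,0,0],[0,0,-0.001,0,0,0],[0,0,-0.001,0,0,0],[0,0,-0.001,0,0,0],[0,0,-0.001,0,0,0],[0,0,-0.001,0,0,0],[0,0,-0.001,0,0,0],[0,0,-0.001,0,0,0],[0,0,-0.001,0,0,0],[0,0,-0.001,0,0,0],[0,0,-0.001,0,0,0],[0,0,-0.001,0,0,0],[0,0,-0.001,0,0,0],[0,0,-0.001,0,0,0],[0,0,0,0,0,0],[0,0,0,0,0,0]]]' -
python3 -c "
from h import *
avg(60)"
```

```text
time: 17.88
tool_pos: [0.5506, -0.1343, 0.239]
tool_rot: [0.259, -0.004, 0.966, 0.001]
contact_force: [-0.2, -0.1, -0.6]
gripper_width: 0.081
grasp_force: 59.1
t 20.88 F [-0.368 -0.133 -0.139] sd [0.48 0.53 0.49] tcp [ 0.5506 -0.1344  0.239 ] sd [0. 0. 0.] w 0.08680837291686373 59.07174289226532
```

Spring nearly carries all (0.14 N left, i.e. 1.7 mm). I'll lower that last bit, verify, then release.

```bash
python3 -m handwheel '[[[0,0,-0.0006,0,0,0],[0,0,-0.0006,0,0,0],[0,0,-0.0005,0,0,0],[0,0,0,0,0,0],[0,0,0,0,0,0]]]' -
python3 -c "
from h import *
avg(40)"
```

```text
time: 21.3
tool_pos: [0.5506, -0.1344, 0.2372]
tool_rot: [0.259, -0.004, 0.966, 0.001]
contact_force: [-1.2, -0.5, 1.9]
gripper_width: 0.086
grasp_force: 59.1
t 23.3 F [-0.299 -0.167  0.066] sd [0.52 0.58 0.57] tcp [ 0.5506 -0.1344  0.2373] sd [0. 0. 0.] w 0.08862828172642853 59.09139096736908
```

```bash
python3 -m handwheel '[[[0,0,0,0,0,0],[0,0,0,0,0,0],[0,0,0,0,0,0],[0,0,0,0,0,0],[0,0,0,0,0,0],[0,0,0,0,0,0],[0,0,0,0,0,0],[0,0,0,0,0,0],[0,0,0,0,0,0],[0,0,0,0,0,0]]]' 0.25
python3 -m handwheel '[[[0,0,0,0,0,0],[0,0,0,0,0,0],[0,0,0,0,0,0],[0,0,0,0,0,0],[0,0,0,0,0,0],[0,0,0,0,0,0]]]' 0.5
python3 -c "
from h import *
s,M=where()
for n in('side','top'):
    p,d=grab_frame(n);w=cloud(n,d)
    k=(abs(w[...,0]-.538)<.1)&(abs(w[...,1]+.13)<.08)&(d>0)&(w[...,2]<.18)&(w[...,2]>.05)
    if k.sum()>5: print(n,k.sum(),cv2.minAreaRect(w[k][:,:2].astype(np.float32)*1000),w[k][:,2].min())
    x0,y0=(160,100) if n=='side' else (260,130)
    cv2.imwrite(f'pics/{n}5.png',cv2.resize(p[y0:y0+120,x0:x0+100],None,fx=4,fy=4,interpolation=2))
cv2.imwrite('pics/pair5.png',np.hstack([cv2.imread('pics/side5.png'),cv2.imread('pics/top5.png')]))
"
```

```text
time: 24.13
tool_pos: [0.5506, -0.1343, 0.2373]
tool_rot: [0.259, -0.004, 0.966, 0.001]
contact_force: [-0.2, 0.1, -0.1]
gripper_width: 0.25
grasp_force: 0.0
time: 24.63
tool_pos: [0.5506, -0.1344, 0.2373]
tool_rot: [0.259, -0.004, 0.966, 0.001]
contact_force: [-0.0, -0.1, -0.4]
gripper_width: 0.498
grasp_force: 0.0
t 24.63 tcp [ 0.5506 -0.1344  0.2373] yaw_y 90.5 z [ 0.5    0.005 -0.866] j [-0.51 -0.48  2.07  0.28  1.1  -2.16] grasp [ 0.5411 -0.1345  0.2538] w 0.498 F [-0.   -0.09 -0.39] 0.0
side 517 ((539.9751586914062, -130.0963134765625), (69.84326934814453, 104.42747497558594), 1.1929569244384766) 0.07738198521148831
top 202 ((538.5927734375, -131.9449462890625), (68.68724060058594, 96.74952697753906), 1.11356782913208) 0.0837169135557263
```

View pics/pair5.png

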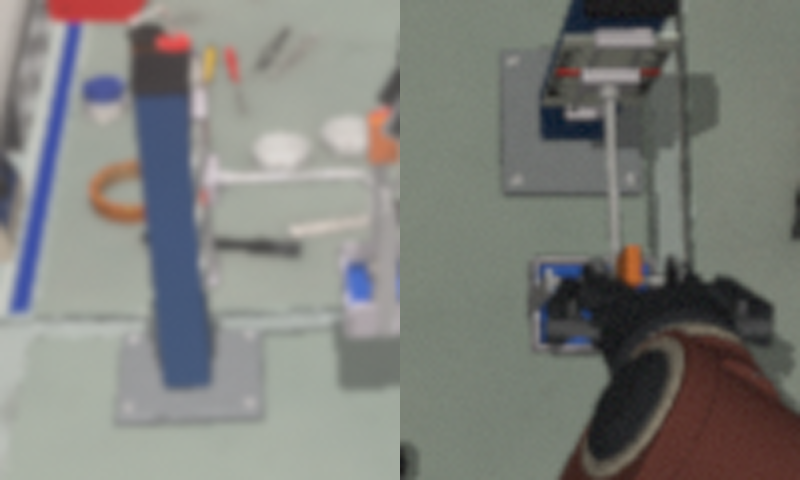

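The carrier hangs on the hook and the fingers are clear either side of the tab at (630,265). Next I'll retreat along the tool axis.

```bash
python3 -m handwheel '[[[-0.002,0,0.0035,0,0,0],[-0.004,0,0.007,0,0,0],[-0.005,0,0.0087,0,0,0],[-0.005,0,0.0087,0,0,0],[-0.005,0,0.0087,0,0,0],[-0.005,0,0.0087,0,0,0],[-0.005,0,0.0087,0,0,0],[-0.005,0,0.0087,0,0,0],[-0.005,0,0.0087,0,0,0],[-0.005,0,0.0087,0,0,0],[-0.005,0,0.0087,0,0,0],[-0.005,0,0.0087,0,0,0],[-0.005,0,0.0087,0,0,0],[-0.005,0,0.0087,0,0,0],[0,0,0,0,0,0],[0,0,0,0,0,0],[0,0,0,0,0,0],[0,0,0,0,0,0],[0,0,0,0,0,0],[0,0,0,0,0,0]]]' -
python3 -m handwheel '[[[0,0,0,0,0,0],[0,0,0,0,0,0],[0,0,0,0,0,0],[0,0,0,0,0,0],[0,0,0,0,0,0],[0,0,0,0,0,0],[0,0,0,0,0,0],[0,0,0,0,0,0],[0,0,0,0,0,0],[0,0,0,0,0,0],[0,0,0,0,0,0],[0,0,0,0,0,0],[0,0,0,0,0,0],[0,0,0,0,0,0],[0,0,0,0,0,0],[0,0,0,0,0,0],[0,0,0,0,0,0],[0,0,0,0,0,0],[0,0,0,0,0,0],[0,0,0,0,0,0]]]' -
python3 -c "
from h import *
where()
for _ in range(5):
    p,d=grab_frame('side');w=cloud('side',d)
    k=(abs(w[...,0]-.538)<.1)&(abs(w[...,1]+.13)<.08)&(d>0)&(w[...,2]<.18)&(w[...,2]>.05);print(w[k].mean(0).round(4),k.sum())
    grab_frame('top');grab_frame('top')
p,d=grab_frame('top');w=cloud('top',d)
hs=(w[...,0]>.50)&(w[...,0]<.665)&(abs(w[...,1]+.13)<.03)&(w[...,2]>.18)&(w[...,2]<.30)&(d>0)
for x in np.arange(.515,.665,.01):
    a=w[hs&(abs(w[...,0]-x)<.005)]
    if len(a): print(round(x,3),len(a),a.mean(0).round(3)[1:],end=' ')
"
```

```text
time: 26.4
tool_pos: [0.4846, -0.1342, 0.3514]
tool_rot: [0.258, -0.004, 0.966, 0.002]
contact_force: [0.1, 0.1, -1.2]
gripper_width: 0.504
grasp_force: 0.0
time: 28.07
tool_pos: [0.4846, -0.1344, 0.3522]
tool_rot: [0.259, -0.004, 0.966, 0.001]
contact_force: [-0.1, -0.5, 0.4]
gripper_width: 0.504
grasp_force: 0.0
t 28.07 tcp [ 0.4846 -0.1344  0.3522] yaw_y 90.5 z [ 0.5    0.005 -0.866] j [-0.6  -0.68  2.01  0.3   1.37 -2.17] grasp [ 0.4751 -0.1345  0.3687] w 0.504 F [-0.1  -0.49  0.38] 0.0
[ 0.54   -0.1186  0.1105] 525
[ 0.54   -0.1188  0.1103] 522
[ 0.54   -0.119   0.1102] 524
[ 0.5401 -0.1191  0.1103] 522
[ 0.54   -0.119   0.1098] 521
0.515 6 [-0.133  0.223] 0.525 25 [-0.135  0.243] 0.535 62 [-0.129  0.23 ] 0.545 32 [-0.134  0.247] 0.555 9 [-0.133  0.233] 0.565 9 [-0.133  0.219] 0.575 8 [-0.133  0.22 ] 0.585 6 [-0.133  0.219] 0.595 11 [-0.131  0.22 ] 0.605 10 [-0.132  0.219] 0.615 10 [-0.132  0.221] 0.625 10 [-0.132  0.219] 0.635 7 [-0.132  0.219] 0.645 7 [-0.131  0.221] 0.655 6 [-0.132  0.219] 0.665 6 [-0.131  0.218]
```

The carrier hangs still, the hook is about 38 mm down and the robot is clear, so I'll hand in.

```bash
python3 -c "
from plant import job_done
print(job_done())"
```

```text
the job is handed in; nothing more can be done
None
```

The middle-sized carrier (about 3.4 N) is hanging still on the scale's hook about 38 mm down, with the robot clear, and I've handed the job in; the hand-in returned no verdict.

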